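# Check the bench hook scale with the brass weight

### The job

Check the hook scale: hang the brass weight by its eye on the scale's hook, let go of it completely and give it about two seconds to settle to rest there. Then lift it off the hook again and stand it upright in the middle of the round steel pan, setting it down without dropping it. Leave the similar steel-grey weight where it stands.

Things in the scene. Friction and masses are not known exactly. Their poses are not given: they have to be found in the camera images.
- brass_weight: Yellow brass weight, 0.45 kg, 118 mm tall. Origin: centre of underside, z up. Disc 54 mm across, 26 high; above it an upright eye, its opening 44 mm wide (along y), 28 to 72 mm up, seen through along x; its flat top bar (58 long in y, 10 in x) 72 to 80 mm up; on top a black grip block 80 to 118 mm up, 20 mm thick along y, 24 along x: pinch it from above across y.
- steel_weight: Bystander: weight of the same shape and size but silver-grey steel, not to be used. Origin: centre of its underside, z up.
- hook_seat (a point): Point on the hook's top face where the eye's bar shall rest, z 140 mm unloaded. Flat level bar, 14 mm wide, 8 thick, fixed scale behind it (+x, housing from 73 mm on). Its free end, 26 to 34 mm off in -x, has a tip 12 mm above the face: pass the eye over it along +x (x of hook and eye parallel, either way), then down. Sprung vertically, 350 N/m: sinks 10 to 16 mm loaded, bobs for 1 s.
- pan: Round flat stainless steel weighing pan lying on the table, 129 mm across, fixed, top 6 mm above the table. Origin: centre of its underside, z up.
There are look-alikes about, which are no part of the job. There is more than one size of the pan; the one meant has the size given above.

How it is judged:
By the outcome, as a careful person would: the job done as asked, in the order asked, and still so for the second after the job is handed in, with the robot touching nothing.
It also fails if it takes over 51 s, if anything falls off the work surface, if the arm or the gripper's body presses on something with over 40 N, if the wrist force passes 120 N, or if a joint passes its speed limit or range.

### The arm

A 6-joint arm with a two-finger parallel gripper is mounted at the origin on a cart in front of the work surface, level with it; the furniture and walls round the work are solid. World frame = base frame: x ahead of the robot, y to its left, z up, the work surface at z = 0. Lengths are in m, angles in rad, forces in N, time in s.
With the tool pointing down it reaches from about 0.225 to 0.725 m from the base axis. Payload 3.1 kg.
Tool frame: the origin (TCP) lies between the finger pads; the fingertips stand 19 mm ahead of it and the grasp point (between the pads) is the TCP (arm.tip_reach is the z of the fingertips in the tool frame, in m); z points along the fingers, y is the line along which they close (so a half turn about z gives the same grasp; the last joint's range is limited). The gripper opens to 85 mm and grips with 20 to 120 N. Pads are 22 mm wide; open, the fingers measure 114 mm over their backs; the gripper's body (76 mm by 85 mm) begins 54 mm behind the grasp point. The pads swing forward as they close: fully open they stand 13 mm farther back than shut.
Start: joints at [1.2, 0.048, 0.099, 1.622, 0, 1.443], TCP at [0.126, 0.51, 0.25] pointing down, gripper open.
Joint ranges: [-2.91, 2.91], [-0.99, 1.94], [-1.21, 1.42], [-2.12, 2.29], [-1.49, 1.47], [-3.14, 3.14]. Speed limits (rad/s): [2.79, 2.79, 3.14, 3.14, 3.14, 3.14].

### API

Orientations are given as a 3x3 rotation matrix whose columns are the frame's x, y, z axes.
In Python, from bench import arm, viewer gives the robot as it stands.
- The arm moves only by the tool drive_tool, never from a script. Its arguments are lists of equal length, an entry for each row: "dp": the shift along the world's x, y, z in m, a list of three; "dr": the turn, a rotation vector about the world's x, y, z in degrees, a list of three. A call has 1 to 12 rows; each row shifts and turns the commanded pose from where the row before left it; what a row does not reach is not made up. A row lasts 1/10 s, in which the tool goes at most 50 mm and 8.59 degrees, less where a joint would pass 70% of its speed; a pose out of reach is approached as far as the arm can. A call with a gripper value outside its range is refused whole. "claw" is the gripper's target within -1 to 1 (fully open at 1, half-way at 0, shut at -1), set as the call begins (left out, the last holds). The fingers move at their own pace and stop on an object; the grip force is fixed at half the most. Time passes only in rows, so rows that do not move let the fingers close. It gives the time, the measured TCP pose, the force, the opening and the grip force at its end, in the units of the state.
- arm.observe(): the state, without advancing time (a new reading comes with each control period).
- viewer.capture(name): name is "scene" or "top" or "wrist"; returns (picture, depth): 420x560x3 uint8, red, green, blue; 420x560 float32, m along the optical axis (not along the pixel's ray), 0 where there is no reading.
- viewer.get_calibration(name): a dict with "vertical_fov" (degrees; the focal length in pixels is half the picture's height over the tangent of half this angle, whatever the lens; pixels are square), "cx", "cy" (the principal point, pixels), "dist_coeffs" ([k1, k2, p1, p2, k3] as OpenCV has them; the pictures are not rectified), "extrinsics" (4x4, takes a point from world to camera coordinates); the wrist camera has in their place "tool_from_camera" (4x4, takes a point from camera to tool coordinates, whose origin is the TCP and whose axes are the flange's). Camera axes: x right, y up, looking along -z (the intrinsics and any distortion apply to the point x, -y, -z); pixel columns grow to the right and rows downward; lengths in m; the calibration is good to about 2 mm. A picture is of the moment at which its call begins: read the wrist's pose just before it. get_calibration takes no time and is no camera call.
- arm.close_job(): hands the job in; it is judged then, once.
The state is a dict: "clock": time; "joints": joint angles; "joint_vel": joint speeds; "tau": joint torques, N m; "position": TCP position; "eef_rot": TCP orientation; "contact_force": force on the tool from outside, world axes, zero at the start; "wrist_torque": the same for the moment, N m; "finger_gap": opening from 0.0 (shut) to 1.0 (fully open); "grip_force": force on a finger pad.
Only numpy, scipy, OpenCV 4.12 (cv2) and the standard library are available. Lean on these libraries where they do the work, as an engineer would, in place of code of your own. Each camera call takes 0.05 s, during which the arm holds its last target. There are 200 camera calls.

## Working session

There is one attempt and no reset: what is moved stays moved. The work goes in short steps, Python scripts to look and compute and a tool call to move; the robot and the scene stay as the last step left them, time stands still between calls to the robot, and variables do not carry over. Pictures are saved under pics/ and viewed, at most 12 in all, crops included, and the job is handed in when it is done.

Besides the shell and the picture viewer there is one more tool, called after "Request:" as name(argument=value, ...) on one line, values as JSON. drive_tool: Moves the arm, as the interface text tells. Its arguments: {"type":"object","properties":{"dp":{"type":"array","items":{"type":"array","items":{"type":"number"}}},"dr":{"type":"array","items":{"type":"array","items":{"type":"number"}}},"claw":{"type":"number"}},"required":["dp","dr"]}

```bash
mkdir -p pics
cat > h.py <<'E'
import numpy as np, cv2
from bench import arm, viewer
def K(name):
    c=viewer.get_calibration(name); f=210/np.tan(np.radians(c["vertical_fov"])/2)
    return c,np.array([[f,0,c["cx"]],[0,f,c["cy"]],[0,0,1.]]),np.array(c["dist_coeffs"],float)
def cam2world(name,st=None):
    c=K(name)[0]
    if name!="wrist": return np.linalg.inv(np.array(c["extrinsics"]))
    st=st or arm.observe(); T=np.eye(4); T[:3,:3]=st["eef_rot"]; T[:3,3]=st["position"]
    return T@np.array(c["tool_from_camera"])
def rays(name,px,M):
    c,k,d=K(name); u=cv2.undistortPoints(np.array(px,float).reshape(-1,1,2),k,d).reshape(-1,2)
    return np.c_[u[:,0],-u[:,1],-np.ones(len(u))]
def world_depth(name,px,depth,M):
    r=rays(name,px,M); z=np.array([depth[int(round(v)),int(round(u))] for u,v in px])
    return (r*z[:,None])@M[:3,:3].T+M[:3,3]
def world_z(name,px,z,M):
    r=rays(name,px,M)@M[:3,:3].T; o=M[:3,3]
    return o+r*((z-o[2])/r[:,2])[:,None]
def cloud(name,depth,M):
    v,u=np.mgrid[0:420,0:560]; px=np.c_[u.ravel(),v.ravel()]
    r=rays(name,px,M); P=(r*depth.ravel()[:,None])@M[:3,:3].T+M[:3,3]
    return P.reshape(420,560,3)
def snap(name):
    st=arm.observe(); M=cam2world(name,st); p,d=viewer.capture(name)
    return p,d,M
def save(fn,p): cv2.imwrite("pics/"+fn,p[:,:,::-1])
E
python3 - <<'E'
from h import *
for n in ("scene","top"):
    p,d,M=snap(n); save(n+"0.png",p); np.savez(n+"0.npz",p=p,d=d,M=M); print(n,M.round(3).tolist(),K(n)[1:],(d==0).mean())
print(arm.observe())
E
```

```text
scene [[-0.859, 0.38, -0.342, -0.071], [-0.512, -0.655, 0.556, 0.857], [-0.012, 0.653, 0.757, 1.392], [0.0, 0.0, 0.0, 1.0]] (array([[502.07050032,   0.        , 283.06526819],
       [  0.        , 502.07050032, 215.58601143],
       [  0.        ,   0.        ,   1.        ]]), array([-0.09932985,  0.        ,  0.        ,  0.        ,  0.        ])) 0.0049149659863945575
top [[0.008, 0.989, -0.147, 0.308], [-1.0, 0.008, -0.004, -0.084], [-0.003, 0.147, 0.989, 1.419], [0.0, 0.0, 0.0, 1.0]] (array([[426.91238853,   0.        , 274.17571367],
       [  0.        , 426.91238853, 212.15835311],
       [  0.        ,   0.        ,   1.        ]]), array([-0.11616647,  0.        ,  0.        ,  0.        ,  0.        ])) 0.004056122448979592
{'clock': 0.1, 'joints': array([1.20020513e+00, 4.86857670e-02, 9.76995541e-02, 1.62199039e+00,
       1.27752666e-05, 1.44300002e+00]), 'joint_vel': array([ 0.00059897, -0.00051352,  0.00315967, -0.00010313, -0.00029622,
        0.00022543]), 'tau': array([ 2.46040116e-03, -3.39851725e+01,  3.20935464e+01,  1.57798216e-02,
       -1.17833597e-04,  6.69879043e-06]), 'position': array([0.12603335, 0.50910599, 0.24920189]), 'eef_rot': array([[-9.70669708e-01,  2.40415629e-01, -8.01530036e-04],
       [ 2.40416790e-01,  9.70667634e-01, -2.02763507e-03],
       [ 2.90544104e-04, -2.16086522e-03, -9.99997623e-01]]), 'contact_force': array([ 1.25786596e-03,  1.95687906e-01, -1.48114384e+00]), 'wrist_torque': array([0.00292183, 0.05927078, 0.01232257]), 'grip_force': 0.0, 'finger_gap': 1.0017274461093242}
```

View pics/scene0.png

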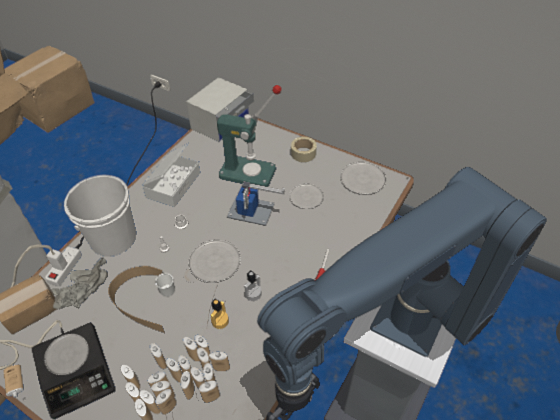

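View pics/top0.png

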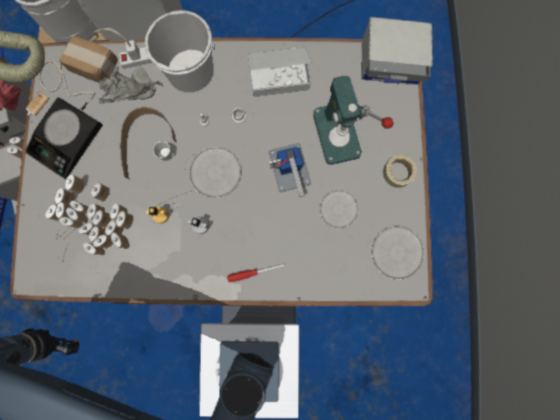

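The brass weight is at top (158,213) and the steel one at (200,224). The hook scale is the blue thing at (290,165), with its bar running to (301,193). The pan candidates are (215,172), (339,208) and (397,251). Next I measure these and enlarge the middle region.

Run:
```python
from h import *
z=np.load("top0.npz"); p,d,M=z["p"],z["d"],z["M"]; C=cloud("top",d,M); np.save("Ct.npy",C)
for n,px in dict(brass=(158,213),steel=(200,224),hookend=(301,193),hookmid=(296,180),hook3=(294,170),panA=(215,172),panB=(339,208),panC=(397,251),house=(290,158)).items():
    print(n,C[px[1],px[0]].round(3))
# pan edges: pixels -> plane z=.006
for n,(c,l) in dict(A=((215,172),(190,241)),B=((339,208),(320,358)),C=((397,251),(372,423))).items():
    w=world_z("top",[(l[0],c[1]),(l[1],c[1])],.006,M); print(n,np.linalg.norm(w[0]-w[1]),w.mean(0))
crop=cv2.resize(p[125:295,130:430],None,fx=2.6,fy=2.6,interpolation=cv2.INTER_CUBIC); save("crop1.png",crop)
z=np.load("scene0.npz"); p=z["p"]
a=cv2.resize(p[170:340,180:400],None,fx=3.5,fy=3.5,interpolation=cv2.INTER_CUBIC); save("crop2.png",a)
```

```text
brass [0.502 0.294 0.079]
steel [0.467 0.156 0.08 ]
hookend [ 0.558 -0.16   0.142]
hookmid [ 0.598 -0.145  0.141]
hook3 [ 0.63  -0.139  0.138]
panA [0.656 0.125 0.   ]
panB [ 0.535 -0.297  0.001]
panC [ 0.391 -0.489  0.005]
house [ 0.667 -0.126  0.144]
A 0.1746488915888937 [0.65493647 0.12308602 0.006     ]
B 0.12829775741289934 [ 0.53403924 -0.29594029  0.006     ]
C 0.17345352996440344 [ 0.39045569 -0.49105579  0.006     ]
```

View pics/crop1.png

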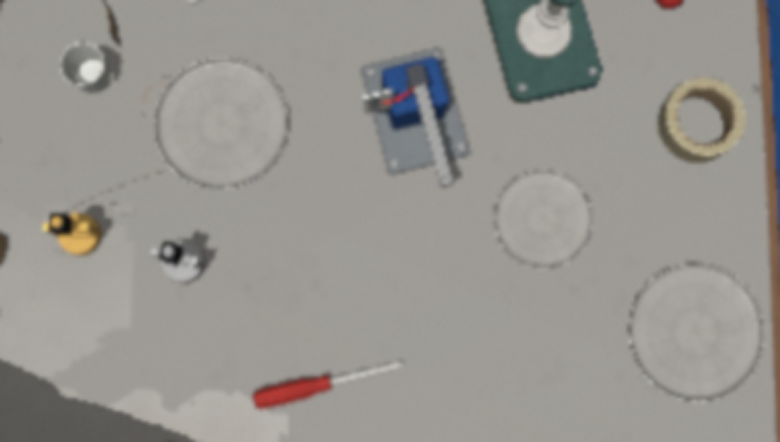

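View pics/crop2.png

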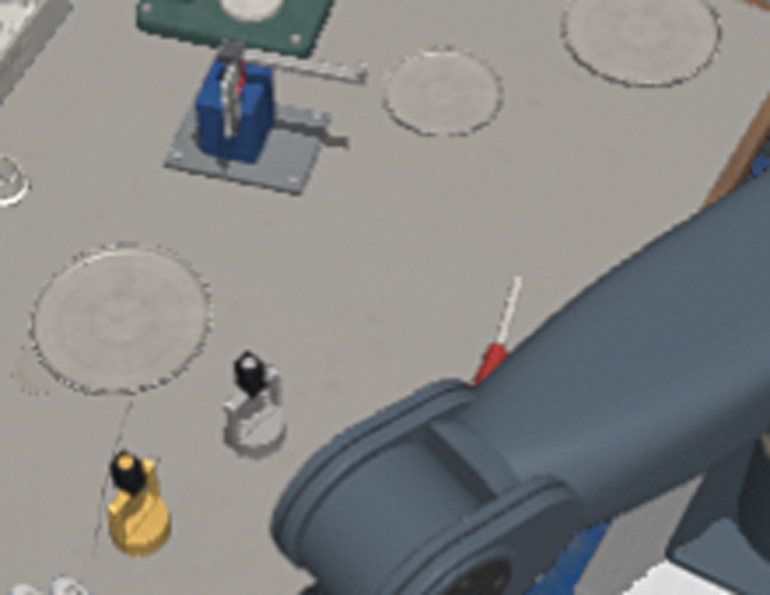

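Sizes: pan A is 175 mm, B 128 mm and C 173 mm, so B at top (339,208) is the 129 mm pan. The two weights differ by colour: yellow at crop (75,232) and grey at (180,258). I'll use the yellow one. The hook bar's free end is at crop (447,182). I'm moving above the brass weight for a close look.

Request:
drive_tool(dp=[[0.035, -0.022, 0], [0.035, -0.022, 0], [0.035, -0.022, 0], [0.035, -0.022, 0], [0.035, -0.022, 0], [0.035, -0.022, 0], [0.035, -0.022, 0], [0.035, -0.022, 0], [0.035, -0.022, 0], [0.03, -0.01, 0], [0, 0, 0]], dr=[[0, 0, 0], [0, 0, 0], [0, 0, 0], [0, 0, 0], [0, 0, 0], [0, 0, 0], [0, 0, 0], [0, 0, 0], [0, 0, 0], [0, 0, 0], [0, 0, 0]], claw=1)

```text
clock: 1.2
position: [0.4743, 0.2993, 0.2485]
eef_rot: [[-0.969, 0.245, -0.001], [0.245, 0.969, -0.002], [0.0, -0.002, -1.0]]
contact_force: [-0.9, 0.3, -0.3]
finger_gap: 1.004
grip_force: 0.0
```

Run:
```python
from h import *
p,d,M=snap("wrist"); save("w1.png",p); np.savez("w1.npz",p=p,d=d,M=M); s=arm.observe(); print(s["position"],s["eef_rot"],M.round(3),s["clock"])
C=cloud("wrist",d,M)
hsv=cv2.cvtColor(p,cv2.COLOR_RGB2HSV); br=(hsv[...,0]>12)&(hsv[...,0]<32)&(hsv[...,1]>110)&(d>0)
ok=np.hypot(C[...,0]-.5,C[...,1]-.295)<.06
top=ok&(C[...,2]>.108)&(C[...,2]<.125); bar=ok&br&(C[...,2]>.073)&(C[...,2]<.086)
disc=ok&(C[...,2]>.02)&(C[...,2]<.03)
for n,m in (("top",top),("bar",bar),("disc",disc)):
    q=C[m]; print(n,len(q))
    if len(q)>20:
        print(q.mean(0).round(4),cv2.minAreaRect((q[:,:2]*1000).astype(np.float32)))
```

```text
[0.4723353  0.30033105 0.24891595] [[-9.69895790e-01  2.43511377e-01 -2.08959058e-03]
 [ 2.43513635e-01  9.69897056e-01 -9.00394262e-04]
 [ 1.80743151e-03 -1.38213240e-03 -9.99997411e-01]] [[ 0.246 -0.925 -0.29   0.399]
 [ 0.969  0.234  0.075  0.318]
 [-0.002 -0.3    0.954  0.373]
 [ 0.     0.     0.     1.   ]] 1.25
top 775
[0.5028 0.3046 0.1176] ((504.57086181640625, 304.211669921875), (23.769119262695312, 20.221704483032227), 0.367275595664978)
bar 490
[0.5036 0.3056 0.0798] ((501.29248046875, 304.45123291015625), (57.360130310058594, 16.910579681396484), 89.95917510986328)
disc 1360
[0.4972 0.3044 0.0269] ((497.5592041015625, 304.1786193847656), (37.09701156616211, 56.035499572753906), 0.30920135974884033)
```

View pics/w1.png

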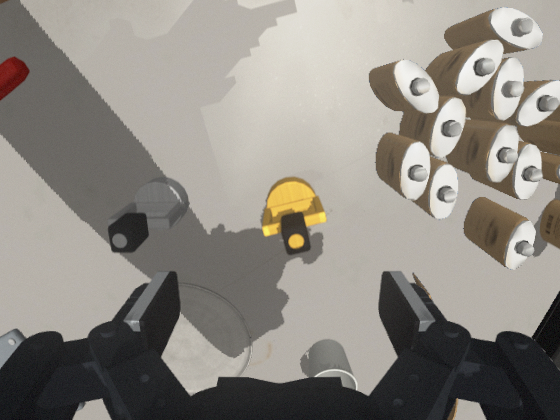

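The brass weight stands alone at wrist (295,225), with yaw about 0.3°. Its grip centre is (0.5045, 0.304) and its top is at z 0.118, which matches the given height. I turn 14.4°, go down and grip.

Request:
drive_tool(dp=[[0.0165, 0.0015, 0], [0.0165, 0.0015, 0], [0, 0, -0.03], [0, 0, -0.03], [0, 0, -0.03], [0, 0, -0.025], [0, 0, -0.02], [0, 0, -0.011], [0, 0, 0], [0, 0, 0]], dr=[[0, 0, 7.2], [0, 0, 7.2], [0, 0, 0], [0, 0, 0], [0, 0, 0], [0, 0, 0], [0, 0, 0], [0, 0, 0], [0, 0, 0], [0, 0, 0]])

```text
clock: 2.25
position: [0.5041, 0.3051, 0.1051]
eef_rot: [[-1.0, -0.009, 0.001], [-0.009, 1.0, 0.0], [-0.001, 0.0, -1.0]]
contact_force: [-0.7, -0.7, -0.9]
finger_gap: 1.005
grip_force: 0.0
```

Request:
drive_tool(dp=[[0, 0, 0], [0, 0, 0], [0, 0, 0], [0, 0, 0], [0, 0, 0], [0, 0, 0], [0, 0, 0], [0, 0, 0]], dr=[[0, 0, 0], [0, 0, 0], [0, 0, 0], [0, 0, 0], [0, 0, 0], [0, 0, 0], [0, 0, 0], [0, 0, 0]], claw=-1)

```text
clock: 3.05
position: [0.5047, 0.3046, 0.1049]
eef_rot: [[-1.0, -0.008, 0.001], [-0.008, 1.0, 0.0], [-0.001, 0.0, -1.0]]
contact_force: [0.2, -0.1, 3.7]
finger_gap: 0.222
grip_force: 59.8
```

Run:
```python
from h import *
z=np.load("top0.npz"); C=np.load("Ct.npy")
z2=np.load("scene0.npz"); C2=cloud("scene",z2["d"],z2["M"])
for C in (C,C2):
    m=(abs(C[...,0]-.59)<.06)&(abs(C[...,1]+.145)<.06)&(C[...,2]>.125)&(C[...,2]<.165)
    q=C[m]; b=q[q[:,0]<.64]; print(len(b),b.mean(0).round(4),cv2.minAreaRect((b[:,:2]*1000).astype(np.float32)), b[:,0].min())
    u=np.linalg.svd(b[:,:2]-b[:,:2].mean(0))[2][0]; print(np.degrees(np.arctan2(u[1],u[0])))
    i=np.argsort(b[:,0]); print(b[i[::max(1,len(i)//15)]].round(3).tolist())
```

```text
149 [ 0.5939 -0.1503  0.1406] ((593.96044921875, -150.55601501464844), (95.41339111328125, 14.589617729187012), 14.778860092163086) 0.5474683174175194
-164.72227151025112
[[0.547, -0.157, 0.146], [0.552, -0.156, 0.157], [0.558, -0.154, 0.142], [0.564, -0.16, 0.14], [0.57, -0.163, 0.143], [0.576, -0.154, 0.141], [0.58, -0.148, 0.137], [0.587, -0.154, 0.137], [0.593, -0.148, 0.137], [0.599, -0.148, 0.139], [0.605, -0.148, 0.14], [0.61, -0.141, 0.146], [0.615, -0.142, 0.138], [0.621, -0.148, 0.136], [0.627, -0.148, 0.14], [0.633, -0.145, 0.14], [0.638, -0.138, 0.144]]
121 [ 0.5907 -0.1452  0.1404] ((593.7774658203125, -145.14324951171875), (97.13066101074219, 21.415096282958984), 15.636640548706055) 0.5460903588217231
-163.9881416620478
[[0.546, -0.155, 0.152], [0.551, -0.163, 0.138], [0.554, -0.148, 0.139], [0.562, -0.154, 0.139], [0.568, -0.152, 0.143], [0.575, -0.149, 0.142], [0.581, -0.146, 0.141], [0.588, -0.151, 0.139], [0.593, -0.139, 0.137], [0.6, -0.137, 0.14], [0.606, -0.148, 0.142], [0.613, -0.145, 0.141], [0.618, -0.141, 0.142], [0.626, -0.139, 0.139], [0.633, -0.124, 0.139], [0.64, -0.129, 0.141]]
```

Request:
drive_tool(dp=[[0, 0, 0.02], [0, 0, 0.04], [0, -0.01, 0.04], [-0.005, -0.04, 0.03], [-0.005, -0.045, 0.02], [-0.01, -0.045, 0.02], [-0.01, -0.045, 0.015], [-0.01, -0.045, 0], [-0.01, -0.045, 0], [-0.01, -0.045, 0], [-0.01, -0.045, 0], [-0.01, -0.045, 0]], dr=[[0, 0, 0], [0, 0, 0], [0, 0, 0], [0, 0, 2], [0, 0, 2], [0, 0, 2], [0, 0, 2], [0, 0, 2], [0, 0, 2], [0, 0, 2], [0, 0, 1], [0, 0, 1]])

```text
clock: 4.25
position: [0.4229, -0.1062, 0.2872]
eef_rot: [[-0.959, -0.285, -0.003], [-0.285, 0.959, 0.002], [0.002, 0.002, -1.0]]
contact_force: [2.0, -0.6, -5.0]
finger_gap: 0.223
grip_force: 59.9
```

Request:
drive_tool(dp=[[0.02, -0.025, 0], [0.02, -0.025, 0], [0.02, -0.023, 0], [0, 0, 0], [0, 0, 0]], dr=[[0, 0, -1.3], [0, 0, 0], [0, 0, 0], [0, 0, 0], [0, 0, 0]])

```text
clock: 4.75
position: [0.4836, -0.1778, 0.2866]
eef_rot: [[-0.965, -0.261, -0.005], [-0.261, 0.965, 0.003], [0.004, 0.004, -1.0]]
contact_force: [-0.6, 0.6, -4.3]
finger_gap: 0.225
grip_force: 60.7
```

Run:
```python
from h import *
s=arm.observe(); print(s["position"],s["eef_rot"].round(4).tolist(),s["clock"])
p,d,M=snap("wrist"); save("w2.png",p); np.savez("w2.npz",p=p,d=d,M=M)
C=cloud("wrist",d,M)
m=(abs(C[...,0]-.59)<.06)&(abs(C[...,1]+.145)<.06)&(C[...,2]>.125)&(C[...,2]<.165)&(C[...,0]<.64)&(d>0)
b=C[m]; print(len(b),b.mean(0).round(4),cv2.minAreaRect((b[:,:2]*1000).astype(np.float32)))
u=np.linalg.svd(b[:,:2]-b[:,:2].mean(0),full_matrices=False)[2][0]; print(np.degrees(np.arctan2(u[1],u[0])),b[:,0].min(), C[(abs(C[...,0]-.56)<.08)&(abs(C[...,1]+.15)<.08)][:,2].max())
t=b[b[:,2]>.147]; print("tip",len(t),t.mean(0).round(4)); f=b[(b[:,2]<.147)]; print("face z",np.median(f[:,2]))
```

```text
[ 0.48355132 -0.17782138  0.28657181] [[-0.9653, -0.2611, -0.0048], [-0.2612, 0.9653, 0.0031], [0.0038, 0.0043, -1.0]] 4.75
273 [ 0.629  -0.1398  0.1406] ((628.9609985351562, -139.96871948242188), (24.347591400146484, 12.491514205932617), 14.577434539794922)
17.137176646240807 0.6167861161368648 0.35804944872518857
tip 0 [nan nan nan]
face z 0.14057647740364387<stdin>:8: RuntimeWarning: Mean of empty slice.
  ret = um.true_divide(
```

View pics/w2.png

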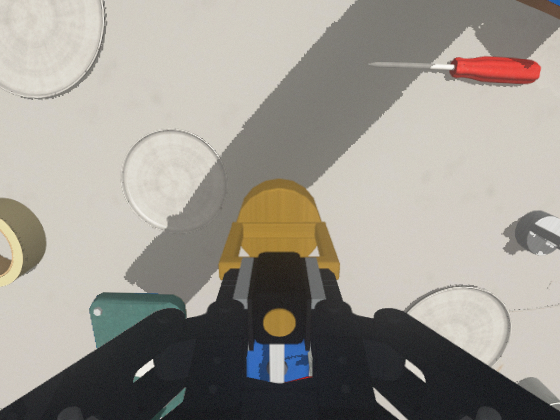

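The grip image shows the eye centred at (280,270) and the hook bar directly ahead at (277,360). The line fits yaw 15° through (0.629,−0.140), so the seat is about (0.582,−0.1525). I lower to insertion height and check before inserting.

Request:
drive_tool(dp=[[0, 0, -0.02], [0, 0, -0.025], [0, 0, -0.02], [0, 0, -0.015], [0, 0, -0.01], [0, 0, 0], [0, 0, 0]], dr=[[0, 0, 0], [0, 0, 0], [0, 0, 0], [0, 0, 0], [0, 0, 0], [0, 0, 0], [0, 0, 0]])

```text
clock: 5.5
position: [0.4842, -0.1776, 0.1996]
eef_rot: [[-0.965, -0.263, 0.0], [-0.263, 0.965, -0.0], [-0.0, -0.0, -1.0]]
contact_force: [0.5, 0.1, -4.0]
finger_gap: 0.224
grip_force: 60.7
```

Run:
```python
from h import *
s=arm.observe(); print(s["position"],s["clock"],s["joints"].round(2))
p,d,M=snap("scene"); save("s3.png",cv2.resize(p[130:300,180:400],None,fx=3.5,fy=3.5,interpolation=cv2.INTER_CUBIC))
C=cloud("scene",d,M); hsv=cv2.cvtColor(p,cv2.COLOR_RGB2HSV)
m=(hsv[...,0]>12)&(hsv[...,0]<32)&(hsv[...,1]>110)&(abs(C[...,0]-.48)<.06)&(abs(C[...,1]+.178)<.06)
q=C[m]; print(len(q), np.percentile(q[:,2],[0,2,50,98,100]) if len(q) else 0)
```

```text
[ 0.48422385 -0.17756741  0.19958001] 5.5 [-0.48  0.02 -0.03  1.52  0.   -0.75]
202 [0.09454661 0.09702168 0.12087109 0.17706729 0.18091627]
```

View pics/s3.png

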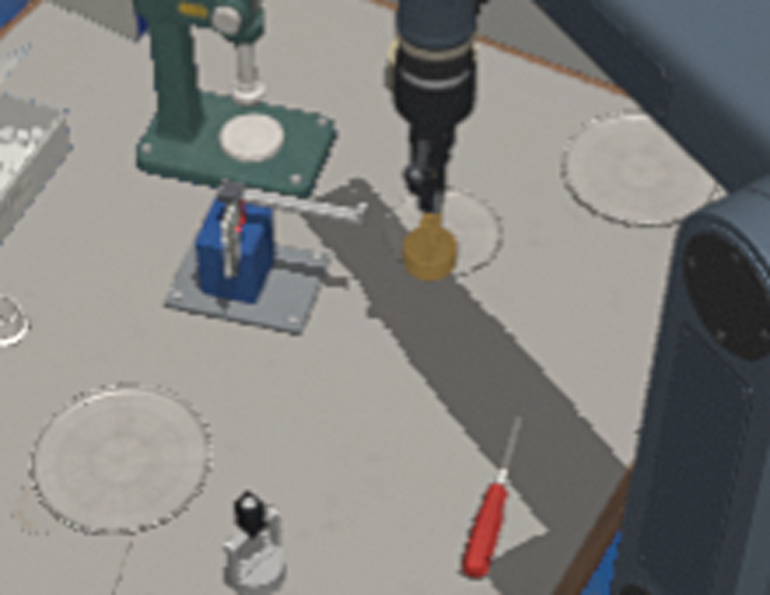

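The scene view shows the weight at crop (430,245), level with the free hook end at (360,212). Its underside is at z 0.095. I drop 3 mm and slide in along the hook.

Request:
drive_tool(dp=[[0, 0, -0.003], [0.0145, 0.0037, 0], [0.0145, 0.0037, 0], [0.0145, 0.0037, 0], [0.0145, 0.0037, 0], [0.01, 0.0026, 0], [0.01, 0.0026, 0], [0, 0, 0]], dr=[[0, 0, 0], [0, 0, 0], [0, 0, 0], [0, 0, 0], [0, 0, 0], [0, 0, 0], [0, 0, 0], [0, 0, 0]])

```text
clock: 6.35
position: [0.5634, -0.1578, 0.1961]
eef_rot: [[-0.965, -0.263, 0.001], [-0.263, 0.965, 0.0], [-0.001, -0.0, -1.0]]
contact_force: [-0.1, -0.1, -3.9]
finger_gap: 0.227
grip_force: 60.8
```

Request:
drive_tool(dp=[[0.01, 0.0026, 0], [0.01, 0.0026, 0], [0, 0, 0], [0, 0, 0]], dr=[[0, 0, 0], [0, 0, 0], [0, 0, 0], [0, 0, 0]])

```text
clock: 6.75
position: [0.5823, -0.1527, 0.1959]
eef_rot: [[-0.965, -0.262, -0.001], [-0.262, 0.965, -0.0], [0.001, 0.0, -1.0]]
contact_force: [-0.8, 0.2, -5.4]
finger_gap: 0.226
grip_force: 60.8
```

Run:
```python
from h import *
s=arm.observe(); print(s["position"],s["clock"],s["contact_force"])
p,d,M=snap("scene"); q,_,_=snap("wrist")
a=cv2.resize(p[160:240,210:310],(700,560),interpolation=cv2.INTER_CUBIC); save("s4.png",a)
```

```text
[ 0.582271   -0.15272117  0.19590257] 6.75 [-0.77255134  0.19547839 -5.36056027]
```

View pics/s4.png

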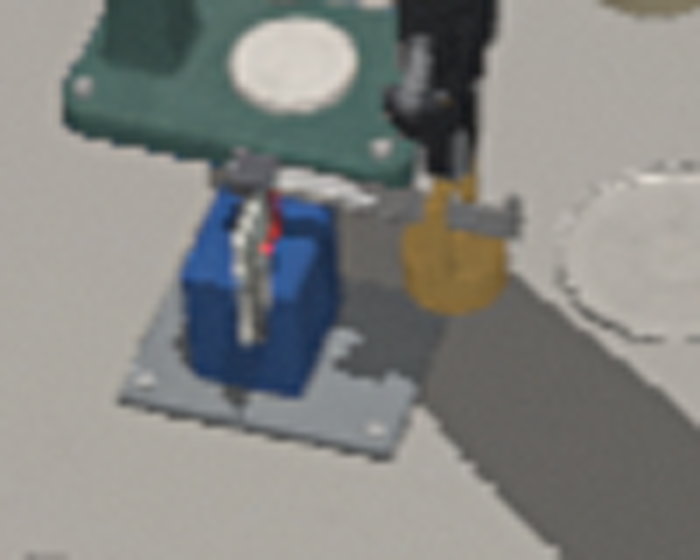

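The hook bar passes through the eye, with its tip at (515,215) in front of the weight. Lowering now.

Request:
drive_tool(dp=[[0, 0, -0.008], [0, 0, -0.008], [0, 0, -0.006], [0, 0, -0.004], [0, 0, -0.003], [0, 0, -0.002], [0, 0, -0.002], [0, 0, -0.001], [0, 0, 0], [0, 0, 0], [0, 0, 0]], dr=[[0, 0, 0], [0, 0, 0], [0, 0, 0], [0, 0, 0], [0, 0, 0], [0, 0, 0], [0, 0, 0], [0, 0, 0], [0, 0, 0], [0, 0, 0], [0, 0, 0]])

```text
clock: 7.95
position: [0.5824, -0.1529, 0.1624]
eef_rot: [[-0.965, -0.262, 0.0], [-0.262, 0.965, -0.0], [-0.0, -0.0, -1.0]]
contact_force: [-3.1, 0.3, 0.2]
finger_gap: 0.222
grip_force: 61.3
```

Request:
drive_tool(dp=[[0, 0, 0], [0, 0, 0], [0, 0, 0], [0, 0, 0], [0, 0, 0], [0, 0, 0]], dr=[[0, 0, 0], [0, 0, 0], [0, 0, 0], [0, 0, 0], [0, 0, 0], [0, 0, 0]], claw=1)

```text
clock: 8.55
position: [0.5824, -0.1528, 0.1621]
eef_rot: [[-0.965, -0.262, 0.0], [-0.262, 0.965, -0.0], [-0.0, -0.0, -1.0]]
contact_force: [-0.0, -0.4, 0.2]
finger_gap: 0.995
grip_force: 0.0
```

Request:
drive_tool(dp=[[0, 0, 0.02], [0, 0, 0.03], [0, 0, 0.03], [0, 0, 0.02], [0, 0, 0], [0, 0, 0], [0, 0, 0], [0, 0, 0], [0, 0, 0], [0, 0, 0], [0, 0, 0], [0, 0, 0]], dr=[[0, 0, 0], [0, 0, 0], [0, 0, 0], [0, 0, 0], [0, 0, 0], [0, 0, 0], [0, 0, 0], [0, 0, 0], [0, 0, 0], [0, 0, 0], [0, 0, 0], [0, 0, 0]])

```text
clock: 9.75
position: [0.5823, -0.1528, 0.262]
eef_rot: [[-0.965, -0.262, -0.0], [-0.262, 0.965, 0.0], [0.0, 0.0, -1.0]]
contact_force: [0.8, 0.5, 0.1]
finger_gap: 0.998
grip_force: 0.0
```

Request:
drive_tool(dp=[[0, 0, 0], [0, 0, 0], [0, 0, 0], [0, 0, 0], [0, 0, 0], [0, 0, 0], [0, 0, 0], [0, 0, 0], [0, 0, 0], [0, 0, 0], [0, 0, 0], [0, 0, 0]], dr=[[0, 0, 0], [0, 0, 0], [0, 0, 0], [0, 0, 0], [0, 0, 0], [0, 0, 0], [0, 0, 0], [0, 0, 0], [0, 0, 0], [0, 0, 0], [0, 0, 0], [0, 0, 0]])

```text
clock: 10.95
position: [0.5823, -0.1528, 0.262]
eef_rot: [[-0.965, -0.262, -0.0], [-0.262, 0.965, 0.0], [0.0, 0.0, -1.0]]
contact_force: [-0.6, -0.5, 0.4]
finger_gap: 1.001
grip_force: 0.0
```

Run:
```python
from h import *
s=arm.observe(); print(s["position"],s["clock"],s["contact_force"])
p,d,M=snap("wrist"); save("w5.png",p); C=cloud("wrist",d,M)
ok=(np.hypot(C[...,0]-.582,C[...,1]+.153)<.04)&(d>0)
for zlo,zhi in ((.12,.152),(.165,.185)):
    q=C[ok&(C[...,2]>zlo)&(C[...,2]<zhi)]; print(len(q), q.mean(0).round(4), cv2.minAreaRect((q[:,:2]*1000).astype(np.float32)))
q=C[ok]; print(np.histogram(q[:,2],np.arange(.05,.21,.01)))
```

```text
[ 0.58229458 -0.15277914  0.26203715] 10.95 [-0.5716029  -0.50656956  0.41212925]
1612 [ 0.5761 -0.1549  0.1349] ((584.5267333984375, -152.6878662109375), (52.992862701416016, 66.48094177246094), 69.19935607910156)
1144 [ 0.5806 -0.1535  0.1748] ((582.0784301757812, -153.18209838867188), (23.728534698486328, 19.685625076293945), 14.9154691696167)
(array([   4,   73,   56, 1096,   64,   62,   62,  470,  854,  272,  107,
        128, 1081,    0,    0]), array([0.05, 0.06, 0.07, 0.08, 0.09, 0.1 , 0.11, 0.12, 0.13, 0.14, 0.15,
       0.16, 0.17, 0.18, 0.19, 0.2 ]))
```

View pics/w5.png

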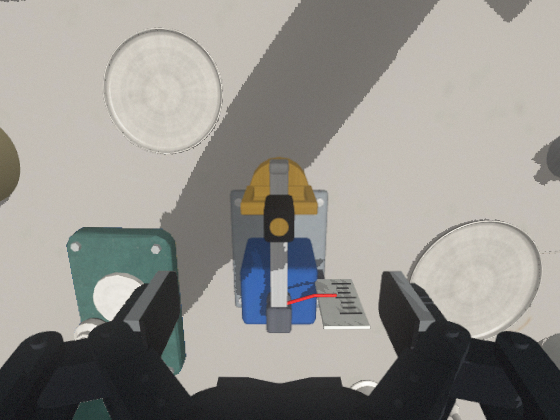

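The weight hangs still on the hook with the gripper clear: its grip is at wrist (279,215) and its top is at z 0.1755, 12.5 mm sunk as expected. I wait another second and measure the pan meanwhile.

Request:
drive_tool(dp=[[0, 0, 0], [0, 0, 0], [0, 0, 0], [0, 0, 0], [0, 0, 0], [0, 0, 0], [0, 0, 0], [0, 0, 0], [0, 0, 0], [0, 0, 0], [0, 0, 0], [0, 0, 0]], dr=[[0, 0, 0], [0, 0, 0], [0, 0, 0], [0, 0, 0], [0, 0, 0], [0, 0, 0], [0, 0, 0], [0, 0, 0], [0, 0, 0], [0, 0, 0], [0, 0, 0], [0, 0, 0]])

```text
clock: 12.2
position: [0.5823, -0.1528, 0.2621]
eef_rot: [[-0.965, -0.262, 0.0], [-0.262, 0.965, -0.0], [-0.0, -0.0, -1.0]]
contact_force: [0.1, -0.8, 0.5]
finger_gap: 0.998
grip_force: 0.0
```

Run:
```python
from h import *
p,d,M=snap("wrist"); C=cloud("wrist",d,M)
q=C[(np.hypot(C[...,0]-.582,C[...,1]+.153)<.03)&(d>0)&(C[...,2]>.165)]; print("hang",q.mean(0).round(4))
w=world_z("wrist",[(105,91),(222,91),(163,28),(166,154)],.006,M)
print(np.linalg.norm(w[0]-w[1]),np.linalg.norm(w[2]-w[3]),w[:2].mean(0),w[2:].mean(0))
```

```text
hang [ 0.5707 -0.1562  0.3088]
0.1256138453017073 0.12873197761096988 [ 0.52907138 -0.29361451  0.006     ] [ 0.5312479  -0.29150055  0.006     ]
```

Request:
drive_tool(dp=[[0, 0, -0.03], [0, 0, -0.03], [0, 0, -0.02], [0, 0, -0.013], [0, 0, -0.007], [0, 0, 0], [0, 0, 0]], dr=[[0, 0, 0], [0, 0, 0], [0, 0, 0], [0, 0, 0], [0, 0, 0], [0, 0, 0], [0, 0, 0]])

```text
clock: 12.95
position: [0.5829, -0.153, 0.1633]
eef_rot: [[-0.965, -0.262, 0.002], [-0.262, 0.965, -0.001], [-0.002, -0.001, -1.0]]
contact_force: [0.1, -0.1, 0.4]
finger_gap: 1.003
grip_force: 0.0
```

Request:
drive_tool(dp=[[0, 0, 0], [0, 0, 0], [0, 0, 0], [0, 0, 0], [0, 0, 0], [0, 0, 0], [0, 0, 0], [0, 0, 0]], dr=[[0, 0, 0], [0, 0, 0], [0, 0, 0], [0, 0, 0], [0, 0, 0], [0, 0, 0], [0, 0, 0], [0, 0, 0]], claw=-1)

```text
clock: 13.75
position: [0.5824, -0.1528, 0.1621]
eef_rot: [[-0.965, -0.262, 0.0], [-0.262, 0.965, -0.0], [-0.0, -0.0, -1.0]]
contact_force: [-0.2, -0.2, 0.6]
finger_gap: 0.225
grip_force: 60.9
```

Request:
drive_tool(dp=[[0, 0, 0.006], [0, 0, 0.008], [0, 0, 0.01], [0, 0, 0.008], [0, 0, 0.002], [0, 0, 0], [0, 0, 0]], dr=[[0, 0, 0], [0, 0, 0], [0, 0, 0], [0, 0, 0], [0, 0, 0], [0, 0, 0], [0, 0, 0]])

```text
clock: 14.45
position: [0.5821, -0.1527, 0.1957]
eef_rot: [[-0.965, -0.262, -0.001], [-0.262, 0.965, 0.0], [0.001, 0.0, -1.0]]
contact_force: [-1.3, 0.4, -4.8]
finger_gap: 0.225
grip_force: 60.4
```

Request:
drive_tool(dp=[[-0.01, -0.0026, 0], [-0.01, -0.0026, 0], [-0.0145, -0.0037, 0], [-0.0145, -0.0037, 0], [-0.0145, -0.0037, 0], [-0.0145, -0.0037, 0], [-0.02, -0.005, 0], [0, 0, 0]], dr=[[0, 0, 0], [0, 0, 0], [0, 0, 0], [0, 0, 0], [0, 0, 0], [0, 0, 0], [0, 0, 0], [0, 0, 0]])

```text
clock: 15.25
position: [0.481, -0.1781, 0.1958]
eef_rot: [[-0.966, -0.26, -0.003], [-0.26, 0.966, -0.0], [0.003, 0.001, -1.0]]
contact_force: [1.2, -0.1, -4.8]
finger_gap: 0.218
grip_force: 60.3
```

Request:
drive_tool(dp=[[0, -0.03, 0], [0, -0.03, 0], [0.015, -0.03, 0], [0.02, -0.016, 0], [0.016, -0.01, 0], [0, 0, -0.02], [0, 0, -0.025], [0, 0, -0.02], [0, 0, -0.012], [0, 0, 0], [0, 0, 0], [0, 0, 0]], dr=[[0, 0, 0], [0, 0, 0], [0, 0, 0], [0, 0, 0], [0, 0, 0], [0, 0, 0], [0, 0, 0], [0, 0, 0], [0, 0, 0], [0, 0, 0], [0, 0, 0], [0, 0, 0]])

```text
clock: 16.45
position: [0.5362, -0.2944, 0.121]
eef_rot: [[-0.965, -0.262, 0.003], [-0.262, 0.965, -0.002], [-0.002, -0.003, -1.0]]
contact_force: [0.0, -0.2, -3.8]
finger_gap: 0.222
grip_force: 60.8
```

Run:
```python
from h import *
s=arm.observe(); print(s["position"],s["clock"],s["contact_force"])
p,d,M=snap("wrist"); q,d2,M2=snap("scene")
save("w6.png",np.hstack([cv2.resize(p,(400,300)),cv2.resize(q[150:240,250:370],(400,300),interpolation=cv2.INTER_CUBIC)]))
```

```text
[ 0.53623052 -0.29441166  0.12098392] 16.45 [ 0.00427048 -0.16948997 -3.81783959]
```

View pics/w6.png

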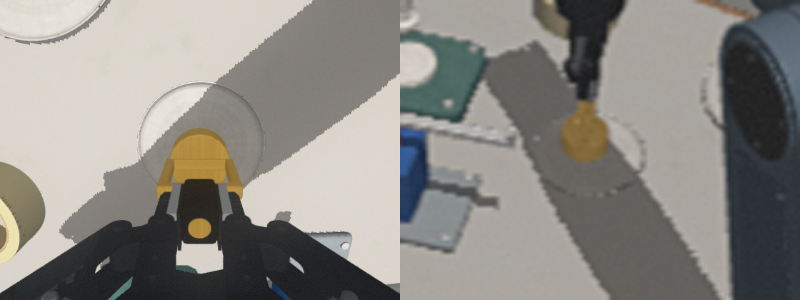

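The weight is centred over the pan: pan edges are at wrist-view x 139 and 263, and the weight is at x 200. About 11 mm is left, so I lower slowly.

Request:
drive_tool(dp=[[-0.002, 0, -0.003], [0, 0, -0.003], [0, 0, -0.002], [0, 0, -0.001], [0, 0, 0], [0, 0, 0]], dr=[[0, 0, 0], [0, 0, 0], [0, 0, 0], [0, 0, 0], [0, 0, 0], [0, 0, 0]])

```text
clock: 17.15
position: [0.5333, -0.2939, 0.1119]
eef_rot: [[-0.965, -0.262, 0.001], [-0.262, 0.965, -0.001], [-0.001, -0.001, -1.0]]
contact_force: [-3.5, 1.6, 6.0]
finger_gap: 0.22
grip_force: 62.3
```

Request:
drive_tool(dp=[[0, 0, -0.0005], [0, 0, -0.0005], [0, 0, 0], [0, 0, 0], [0, 0, 0]], dr=[[0, 0, 0], [0, 0, 0], [0, 0, 0], [0, 0, 0], [0, 0, 0]])

```text
clock: 17.65
position: [0.5333, -0.2939, 0.1119]
eef_rot: [[-0.965, -0.262, 0.001], [-0.262, 0.965, -0.001], [-0.001, -0.001, -1.0]]
contact_force: [-4.1, 2.5, 9.2]
finger_gap: 0.22
grip_force: 62.9
```

It's standing on the pan. I ease off and release.

Request:
drive_tool(dp=[[0, 0, 0.001], [0, 0, 0], [0, 0, 0]], dr=[[0, 0, 0], [0, 0, 0], [0, 0, 0]])

```text
clock: 17.95
position: [0.5333, -0.2939, 0.1119]
eef_rot: [[-0.965, -0.262, 0.001], [-0.262, 0.965, -0.001], [-0.0, -0.001, -1.0]]
contact_force: [-2.8, 1.6, 8.9]
finger_gap: 0.223
grip_force: 62.4
```

Request:
drive_tool(dp=[[0, 0, 0], [0, 0, 0], [0, 0, 0], [0, 0, 0], [0, 0, 0], [0, 0, 0]], dr=[[0, 0, 0], [0, 0, 0], [0, 0, 0], [0, 0, 0], [0, 0, 0], [0, 0, 0]], claw=1)

```text
clock: 18.55
position: [0.5333, -0.2938, 0.1099]
eef_rot: [[-0.965, -0.262, -0.0], [-0.262, 0.965, 0.0], [0.0, 0.0, -1.0]]
contact_force: [0.1, -0.3, 0.7]
finger_gap: 0.994
grip_force: 0.0
```

Request:
drive_tool(dp=[[0, 0, 0.02], [0, 0, 0.03], [0, 0, 0.04], [0, 0, 0.04], [0, 0, 0.02], [0, 0, 0], [0, 0, 0]], dr=[[0, 0, 0], [0, 0, 0], [0, 0, 0], [0, 0, 0], [0, 0, 0], [0, 0, 0], [0, 0, 0]])

```text
clock: 19.25
position: [0.5336, -0.2939, 0.2601]
eef_rot: [[-0.965, -0.262, 0.001], [-0.262, 0.965, -0.0], [-0.001, -0.001, -1.0]]
contact_force: [0.3, 0.2, -0.4]
finger_gap: 1.0
grip_force: 0.0
```

Run:
```python
from h import *
p,d,M=snap("wrist"); C=cloud("wrist",d,M); print(arm.observe()["clock"])
q=C[(np.hypot(C[...,0]-.533,C[...,1]+.294)<.04)&(d>0)&(C[...,2]>.11)&(C[...,2]<.135)]; print(q.mean(0).round(4),cv2.minAreaRect((q[:,:2]*1000).astype(np.float32)))
b=C[(np.hypot(C[...,0]-.533,C[...,1]+.294)<.04)&(d>0)&(C[...,2]>.026)&(C[...,2]<.038)]; print("disc",b.mean(0),b[:,2].std())
# pan rim estimate by eye line: circle fit on Hough
g=cv2.medianBlur(cv2.cvtColor(p,cv2.COLOR_RGB2GRAY),3)
save("w7.png",p)
```

```text
19.3
[ 0.5314 -0.2948  0.1238] ((532.9335327148438, -294.3554992675781), (23.354570388793945, 19.81053924560547), 15.49112606048584)
disc [ 0.52406553 -0.29694174  0.0334674 ] 0.001404244793912916
```

View pics/w7.png

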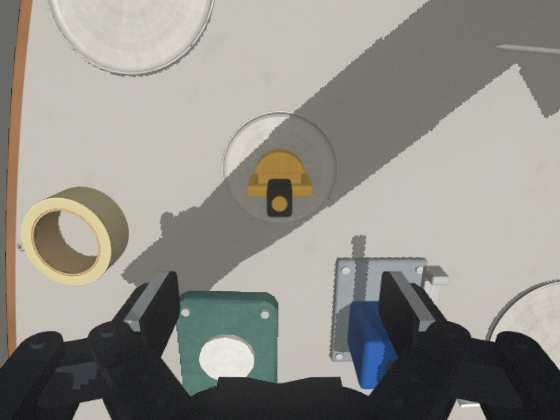

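The weight stands upright at (280,185) in the 129 mm pan, whose edges are x 224–336 and y 111–222. I check the centring numerically and hand in only if it's good.

Run:
```python
from h import *
M=cam2world("wrist"); w=world_z("wrist",[(224,167),(336,167),(280,111),(280,222)],.006,M)
c=np.array([w[2:,0].mean(),w[:2,1].mean()]); c=(w[:2].mean(0)+w[2:].mean(0))[:2]/2
u=w.mean(0)[:2]; print(c,u,np.linalg.norm(w[2]-w[3]))
e=np.linalg.norm((w[2:].mean(0))[:2]-[.533,-.2944]); print("off",e)
if e<.008: print(arm.close_job())
```

```text
[ 0.52643213 -0.29357532] [ 0.52643213 -0.29357532] 0.12304216845277449
off 0.005611058220558325
the job is handed in; nothing more can be done
None
```

The brass weight hung free on the hook for about four seconds and came to rest. It now stands upright on the 129 mm pan, about 5–6 mm off the measured centre; the steel weight was not touched, and I handed the job in at about 19 s.

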